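# Scan the blue detergent jug for re-order

## Task

Lift the orange dust hood off the bar code scanner and set it down upright in the wooden dish. Then pick the scanner up by its grey handle and scan the blue jug: point its red window at the middle of the white label, square to it and about 8 cm away, and hold it still there for two seconds. Finally lay the scanner back in its cradle as it lay before and leave the hood in the dish; do not drop the hood or the scanner, and do not push the jugs or the cup about.

Things in the scene. Friction and masses are not known exactly. Their poses are not given: they have to be found in the camera images.
- scanner: Hand scanner lying level. Grey handle 150 long (x -90 to 60 mm) x 28 wide (y) x 26 mm high; black head 38 mm wide (x 57 to 103, z -7 to 17) with a snout looking 45 degrees down and forward (to x 109, z -33). Origin: mid-height on the handle's axis, some 10 mm behind its balance point; grip here across y. z up. In the cradle the origin is 75 mm above the table. 0.22 kg.
- beam (a point): Centre of the scanner's red window, at (101, 0, -25) mm in the scanner's frame; its x axis is the scanning direction, 45 degrees below the handle's +x; its y axis is the scanner's y.
- hood: Orange hood loosely over the scanner's head, 3 mm play: box 60 (x) x 50 (y) x 56 mm high, 3 mm walls, open below and at -x; grip fin on top 32 long (x) x 12 thick (y) x 26 high (82 overall). Origin: centre of its lower mouth, at the start (85, 0, -36) mm in the scanner's frame, 39 above the table. Lifts off straight up (60 mm or more); stands on its lower edges. 0.04 kg.
- cradle: Fixed cradle: black base 180 (x) x 90 x 12 mm; two supports 8 mm thick at x = -60 and 42 mm carry the handle's underside at 62 mm height, between cheeks 36 mm apart that rise to 84 mm. Origin: centre of underside, straight below the scanner's origin at the start; x: the way the scanner's head points; z up. Yaw within 0.4 rad. Left or right of the robot.
- dish: Fixed square wooden dish, 120 x 120 x 18 mm high, walls and floor 4 mm (floor top about 4 mm above the table). Origin: centre of its underside, z up. It lies left or right of the robot, on the other side from the cradle.
- jug_blue: Blue jug, 110 deep (x) x 100 wide (y) x 130 mm high; white cap behind the slope to 152 mm; carrying loop at +x to 90 mm. Front top edge cut at 45 degrees, with a 64 x 44 mm bar code label. Loose, 0.8 kg. Origin: centre of underside; the label faces -x and up, z up. Three jugs stand in a row in any order, labels roughly towards the robot (yaw within 0.3 rad).
- label (a point): Centre of the face of the blue jug's label, at (-28, 0, 103) mm in the jug's frame; z axis straight out of the label (45 degrees up, towards the jug's -x), y axis = the jug's y.
- jug_green: Green jug, same shape as the blue one; leave alone. Origin and axes likewise.
- jug_red: Red jug, same shape as the blue one; leave alone. Origin and axes likewise.
- cup: White measuring cup, 68 mm across, 65 mm high, loose, standing far right of the row; leave alone. Origin: centre of its underside.
There are look-alikes about, which are no part of the job. What is shaped like the hood but purple is not meant.

How it is judged:
By the outcome, as a careful person would: the job done as asked, in the order asked, and still so for the second after the job is handed in, with the robot touching nothing.
It also fails if it takes over 69 s, if anything falls off the work surface, if the arm or the gripper's body presses on something with over 40 N, if the wrist force passes 120 N, or if a joint passes its speed limit or range.

## Robot

A 6-joint arm with a two-finger parallel gripper is mounted at the origin on the work surface. World frame = base frame: x ahead of the robot, y to its left, z up, the work surface at z = 0. Lengths are in m, angles in degrees, forces in N, time in s.
With the tool pointing down it reaches from about 0.35 to 0.875 m from the base axis. Payload 4.2 kg.
Tool frame: the origin (TCP) lies on the mounting face of the last link; the fingertips stand 182 mm ahead of it and the grasp point (between the pads) lies 164 mm ahead of it (r.tcp_to_grasp is the distance from the TCP to the grasp point, in m); z points along the fingers, y is the line along which they close (so a half turn about z gives the same grasp; the last joint's range is limited). The gripper opens to 87 mm and grips with 3 to 60 N. Pads are 19 mm wide; open, the fingers measure 117 mm over their backs; the gripper's body (75 mm by 190 mm) begins 51 mm behind the grasp point.
Start: joints at [86.436, 22.042, 0.453, 0, -68.411, -14.817], TCP at [0.197, 0.593, 0.405] pointing down, gripper open.
Joint ranges: [-179.83, 179.83], [-69.29, 118.12], [-61.27, 80.66], [-181.25, 117.63], [-171.15, -9.14], [-177.46, 177.46]. Speed limits (degrees/s): [159.86, 159.86, 180, 180, 180, 180].

## Interface

Orientations are given as a 3x3 rotation matrix whose columns are the frame's x, y, z axes.
In Python, from station import sense, eyes, r gives the robot as it stands.
- The arm moves only by the tool jog_arm, never from a script. Its argument "increments" is a list of rows, each a list of 4 numbers: the shift along the tool's x, y, z normalised to -1 to 1, where 1 is 0.02 m, then the turn about the tool's z normalised to -1 to 1, where 1 is 0.08 rad. A call has 1 to 10 rows; each row shifts and turns the commanded pose from where the row before left it, along the tool's axes as they then stand; what a row does not reach is not made up. A row lasts 1/10 s, in which the tool goes at most 50 mm and 8.59 degrees, less where a joint would pass 70% of its speed; a pose out of reach is approached as far as the arm can. A call with a number of a shift or a turn outside -1 to 1 is refused whole. A call with a gripper value outside its range is refused whole. "grip" is the finger opening in mm, from 0 to 87, set as the call begins (left out, the last holds). The fingers move at their own pace and stop on an object; the grip force is fixed at half the most. Time passes only in rows, so rows that do not move let the fingers close. It gives the time, the measured TCP pose, the force, the opening and the grip force at its end, in the units of the state.
- sense(): the state, without advancing time (a new reading comes with each control period).
- eyes.capture(name): name is "side" or "top"; returns the picture (420x560x3 uint8, blue, green, red); there is no depth.
- eyes.get_calibration(name): a dict with "camera_matrix" (3x3 intrinsics, pixels), "k1" (the pictures are not rectified: a ray, as slopes to the right and down, at radius r is drawn at 1 + k1 r^2 times it, then the intrinsics apply), "R" (3x3) and "t" (3): a world point X has camera coordinates R X + t. Camera axes: x right, y down, z forward; pixel columns grow to the right and rows downward; lengths in m; the calibration is good to about 2 mm. A picture is of the moment at which its call begins. get_calibration takes no time and is no camera call.
- r.finish_job(): hands the job in; it is judged then, once.
Trained networks look in the newest picture that a camera, given by its name, has taken for a name from the list of things; names that differ only in an ending like _2 or _b are one class to them, and where a whole thing is asked for, a point or a joint stands for the part that bears it (a point fixed in the world has none). Each returns a list of dicts, best first, with "conf" (0 to 1); they miss things now and then, are a little off and sometimes report something else, mostly with a low value. They report only what shows in the picture. A call takes as long as a camera call. They do not tell look-alikes from the thing itself.
- eyes.spot_in(camera, name): "centre" ([x, y, z] in m, in world coordinates, good to about 4 mm: the middle of the surface that is visible of it).
- eyes.outline_of(camera, name): "mask" (420x560 bool, what is visible of it).
The state is a dict: "time_s": time; "joints": joint angles; "joint_velocities": joint speeds; "effort": joint torques, N m; "tcp_pos": TCP position; "ee_rot": TCP orientation; "wrist_force": force on the tool from outside, world axes, zero at the start; "moment": the same for the moment, N m; "gripper_width": opening from 0.0 (shut) to 1.0 (fully open); "gripper_force": force on a finger pad.
Only numpy, scipy, OpenCV 4.12 (cv2) and the standard library are available. Lean on these libraries where they do the work, as an engineer would, in place of code of your own. Each camera call takes 0.05 s, during which the arm holds its last target. There are 200 camera calls.

## Working session

There is one attempt and no reset: what is moved stays moved. The work goes in short steps, Python scripts to look and compute and a tool call to move; the robot and the scene stay as the last step left them, time stands still between calls to the robot, and variables do not carry over. Pictures are saved under pics/ and viewed, at most 10 in all, crops included, and the job is handed in when it is done.

Besides the shell and the picture viewer there is one more tool, called after "Emit:" as name([rows], argument=value, ...), one row to a line, values as JSON. jog_arm: Moves the arm, as the interface text tells. Its arguments: {"type":"object","properties":{"increments":{"type":"array"},"grip":{"type":"number"}},"required":["increments"]}

```bash
ls; mkdir -p pics
python3 - <<'E'
from station import sense, eyes, r
import cv2,numpy as np
s=sense();print(s['time_s'],s['tcp_pos'],s['ee_rot'],s['gripper_width'])
for n in('top','side'):
    im=eyes.capture(n);cv2.imwrite(f'pics/{n}0.png',im)
    c=eyes.get_calibration(n);print(n,{k:np.round(v,4).tolist() for k,v in c.items()})
    for o in('scanner','hood','cradle','dish','jug_blue','label','cup','beam'):
        print(n,o,[(np.round(d['centre'],3).tolist(),round(d['conf'],2)) for d in eyes.spot_in(n,o)])
print(sense()['time_s'])
E
```

```text
pics
0.0 [0.19696899 0.59294249 0.40365445] [[ 9.48931161e-01 -3.15482608e-01 -6.13805745e-04]
 [-3.15483194e-01 -9.48928821e-01 -2.10895079e-03]
 [ 8.28793327e-05  2.19489451e-03 -9.99997588e-01]] 1.0004402705577546
top {'camera_matrix': [[413.2615, 0.0, 282.926], [0.0, 413.2615, 214.8469], [0.0, 0.0, 1.0]], 'k1': -0.1179, 'R': [[0.0234, -0.9995, 0.0224], [-0.9833, -0.0271, -0.18], [0.1805, -0.0178, -0.9834]], 't': [-0.0704, 0.5808, 0.944]}
top scanner [([0.442, -0.314, 0.092], 0.64)]
top hood [([0.541, -0.322, 0.095], 0.95), ([0.502, -0.432, 0.056], 0.72), ([0.474, -0.198, 0.056], 0.63)]
top cradle [([0.454, -0.302, 0.008], 0.62)]
top dish [([0.472, 0.287, 0.002], 0.87), ([0.695, -0.352, 0.035], 0.53)]
top jug_blue [([0.648, -0.164, 0.117], 0.83)]
top label [([0.648, -0.168, 0.116], 0.93), ([0.446, -0.316, 0.086], 0.28)]
top cup [([0.696, -0.352, 0.038], 0.9)]
top beam [([0.442, -0.316, 0.085], 0.88)]
side {'camera_matrix': [[432.9032, 0.0, 283.8577], [0.0, 432.9032, 208.8771], [0.0, 0.0, 1.0]], 'k1': -0.1061, 'R': [[0.7712, -0.6363, 0.0217], [-0.3827, -0.4906, -0.7828], [0.5087, 0.5954, -0.6219]], 't': [-0.4743, 0.2602, 0.9071]}
side scanner [([0.436, -0.327, 0.09], 0.87)]
side hood [([0.46, -0.212, 0.051], 0.87), ([0.544, -0.342, 0.098], 0.78), ([0.488, -0.448, 0.059], 0.62), ([0.442, -0.342, 0.013], 0.54)]
side cradle [([0.443, -0.34, 0.014], 0.76)]
side dish [([0.47, 0.29, 0.007], 0.64), ([0.435, -0.33, 0.088], 0.35), ([0.682, -0.346, 0.039], 0.2)]
side jug_blue [([0.633, -0.199, 0.092], 0.62)]
side label [([0.633, -0.196, 0.095], 0.61)]
side cup []
side beam [([0.444, -0.325, 0.087], 0.67)]
0.9
```

View pics/top0.png

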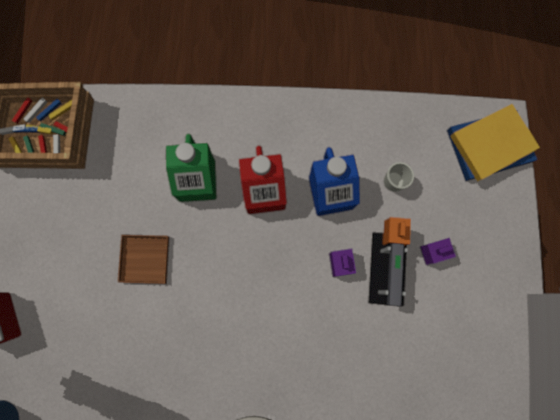

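View pics/side0.png

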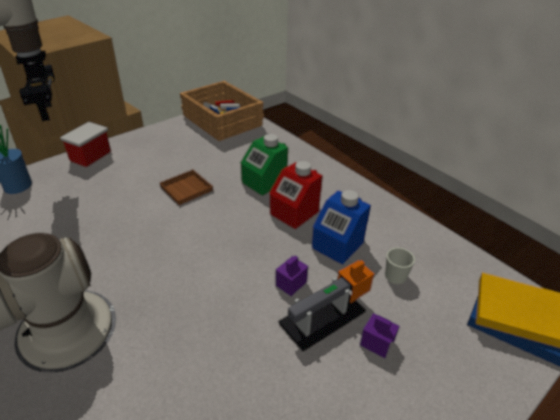

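Top view: the orange hood is at (397,231) on the scanner, with purple look-alike hoods at (343,263) and (438,252). The blue jug is at (335,185), the dish at (145,260) and the cup at (400,176). The side view agrees, with the orange hood at (355,280). Only the orange hood fits the description. Next I fit poses from the outlines and confirm with one crop.

```bash
cat > h.py <<'E'
import numpy as np,cv2
from scipy.optimize import minimize
from station import sense,eyes,r
CAL={n:eyes.get_calibration(n) for n in('top','side')}
S=4
def proj(n,P):
    c=CAL[n];q=np.asarray(P)@np.array(c['R']).T+c['t'];s=q[:,:2]/q[:,2:]
    s=s*(1+c['k1']*(s**2).sum(1,keepdims=True));K=np.array(c['camera_matrix'])
    return s*[K[0,0],K[1,1]]+K[:2,2]
def box(x0,x1,y0,y1,z0,z1): return np.array([[x,y,z] for x in(x0,x1) for y in(y0,y1) for z in(z0,z1)],float)/1000
def place(B,p,z=0):
    c,s=np.cos(p[2]),np.sin(p[2]);return B@np.array([[c,-s,0],[s,c,0],[0,0,1]]).T+[p[0],p[1],z]
def render(n,hulls,p,z):
    m=np.zeros((420*S,560*S),np.uint8)
    for B in hulls: cv2.fillConvexPoly(m,cv2.convexHull(np.round((proj(n,place(B,p,z))+.5)*S).astype(np.int32)),1)
    return m
def fit(masks,hulls,z,p0):
    """masks {camera: bool mask}; maximise IoU over x, y, yaw"""
    M={n:cv2.resize(m.astype(np.uint8),None,fx=S,fy=S,interpolation=cv2.INTER_LINEAR) for n,m in masks.items()}
    def cost(q):
        t=0
        for n in M:
            a=render(n,hulls,q*[.01,.01,.1],z);t+=1-(a&M[n]).sum()/(a|M[n]).sum()
        return t/len(M)
    best=None
    for dy in(-.2,0,.2):
        q0=np.array([p0[0]/.01,p0[1]/.01,(p0[2]+dy)/.1])
        o=minimize(cost,q0,method='Nelder-Mead',options=dict(initial_simplex=q0+np.vstack([np.zeros(3),np.eye(3)]),xatol=.01,fatol=1e-4))
        if best is None or o.fun<best.fun: best=o
    return best.x*[.01,.01,.1],best.fun
HOOD=[box(-30,30,-25,25,0,56),box(-16,16,-6,6,56,82)]
HANDLE=[box(-90,60,-14,14,-13,13)]
DISH=[box(-60,60,-60,60,0,18)]
a=.7071*22
LABEL=[np.array([[-28+i*a,j*32,103+i*a] for i in(-1,1) for j in(-1,1)])/1000]
def mask(n,name,near=None):
    L=eyes.outline_of(n,name)
    if near is not None:
        u=proj(n,[near])[0]
        L=[d for d in L if np.hypot(*(np.argwhere(d['mask'])[:,::-1].mean(0)-u))<22]
    return L[0]['mask'] if L else None
E
cat > m1.py <<'E'
from h import *
im={n:eyes.capture(n) for n in CAL}
def orange(n):
    h=cv2.cvtColor(im[n],cv2.COLOR_BGR2HSV);m=cv2.inRange(h,(4,130,80),(20,255,255))
    k,l,st,c=cv2.connectedComponentsWithStats(m);u=proj(n,[[.54,-.33,.09]])[0]
    i=min([i for i in range(1,k) if st[i,4]>150],key=lambda i:np.hypot(*(c[i]-u)));return l==i
def two(name,near): return {n:m for n in CAL if (m:=mask(n,name,near)) is not None}
om={n:orange(n) for n in CAL}
def rep(t,ms,h,z,p0):
    for k in [list(ms)]+([[n] for n in ms] if len(ms)>1 else []):
        p,f=fit({n:ms[n] for n in k},h,z,p0);print(t,k,np.round(p,4),'cost',round(f,3))
rep('hood',om,HOOD,.039,[.54,-.325,0])
ho=two('hood',[.54,-.33,.09]);rep('hoodnet',ho,HOOD,.039,[.54,-.325,0])
rep('scanner',two('scanner',[.44,-.32,.09]),HANDLE,.075,[.455,-.32,0])
rep('dish',two('dish',[.47,.29,.01]),DISH,0,[.47,.29,0])
rep('label',two('label',[.64,-.17,.105]),LABEL,0,[.67,-.17,0])
cv2.imwrite('pics/crop1.png',cv2.resize(im['top'][150:320,290:480],None,fx=4,fy=4,interpolation=cv2.INTER_CUBIC)[:600])
E
python3 m1.py
```

```text
hood ['top', 'side'] [ 0.5471 -0.3257 -0.0307] cost 0.22
hood ['top'] [ 0.5462 -0.3266 -0.0192] cost 0.145
hood ['side'] [ 0.5483 -0.3244 -0.0222] cost 0.27
hoodnet ['top', 'side'] [ 0.5474 -0.3268 -0.0611] cost 0.182
hoodnet ['top'] [ 0.5481 -0.3284 -0.0437] cost 0.088
hoodnet ['side'] [ 0.5465 -0.3252 -0.0503] cost 0.243
scanner ['top'] [ 0.4604 -0.3216 -0.0591] cost 0.1
dish ['top', 'side'] [ 0.4696  0.2901 -0.0047] cost 0.061
dish ['top'] [0.4704 0.289  0.0083] cost 0.038
dish ['side'] [0.4691 0.2925 0.0009] cost 0.077
label ['top', 'side'] [ 0.6446 -0.1872  0.3772] cost 0.843
label ['top'] [ 0.6964 -0.1627 -0.2101] cost 0.825
label ['side'] [ 0.5877 -0.2268  0.6681] cost 0.821
```

View pics/crop1.png

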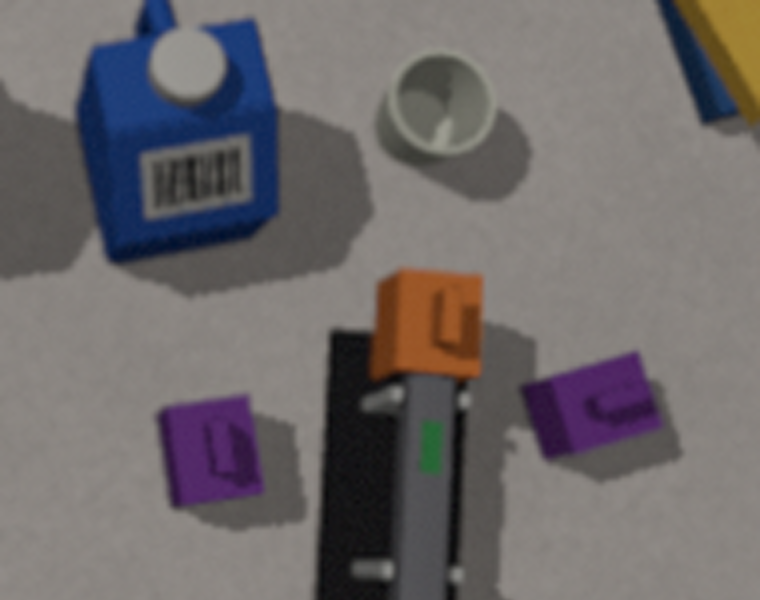

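The crop shows the orange hood over the scanner's head with its fin at crop (452,318), and the purple ones standing clear on each side. Orange is confirmed. Next I fit the blue label by colour, refine the yaw and work out the move to the hood.

```bash
cat > m2.py <<'E'
from h import *
body=np.array([[x,y*50,z] for y in(-1,1) for x,z in((-55,0),(55,0),(55,130),(-1,130),(-55,76))])/1000
BODY=[body]
lab={};bl={}
for n in CAL:
    im=eyes.capture(n);h=cv2.cvtColor(im,cv2.COLOR_BGR2HSV)
    m=cv2.inRange(h,(105,120,30),(125,255,255));k,l,st,c=cv2.connectedComponentsWithStats(m)
    u=proj(n,[[.66,-.17,.08]])[0]
    i=min([i for i in range(1,k) if st[i,4]>400],key=lambda i:np.hypot(*(c[i]-u)))
    hull=np.zeros_like(m);cv2.fillConvexPoly(hull,cv2.convexHull(np.argwhere(l==i)[:,::-1].astype(np.int32)),1)
    w=((h[...,1]<110)&(hull>0)).astype(np.uint8)
    k,l2,st,c=cv2.connectedComponentsWithStats(cv2.morphologyEx(w,cv2.MORPH_CLOSE,np.ones((5,5))))
    u=proj(n,[[.64,-.166,.105]])[0];j=min([j for j in range(1,k) if st[j,4]>60],key=lambda j:np.hypot(*(c[j]-u)))
    lab[n]=l2==j;bl[n]=hull>0;print(n,'label px',c[j],st[j])
for t,ms,H in(('label',lab,LABEL),('body+',bl,BODY)):
    for k in(['top','side'],['top'],['side']):
        p,f=fit({n:ms[n] for n in k},H,0,[.67,-.17,0.1]);print(t,k,np.round(p,4),round(f,3))
cr={n:mm for n in CAL if (mm:=mask(n,'cradle',None)) is not None}
for n in cr: print('cradle',n,cr[n].sum(),fit({n:cr[n]},[box(-90,90,-45,45,0,12)],0,[.455,-.32,0]))
E
python3 m2.py
```

```text
top label px [338.59958932 193.77002053] [325 183  28  22 487]
side label px [335.33397313 220.35316699] [321 204  30  31 521]
label ['top', 'side'] [ 0.6536 -0.1746  0.2523] 0.114
label ['top'] [ 0.6544 -0.1779  0.1891] 0.086
label ['side'] [ 0.6534 -0.1722  0.3046] 0.111
body+ ['top', 'side'] [ 0.657  -0.1748  0.2353] 0.096
body+ ['top'] [ 0.6577 -0.1757  0.1874] 0.105
body+ ['side'] [ 0.6548 -0.1729  0.3059] 0.063
cradle top 1367 (array([ 0.46249151, -0.32288965, -0.06134239]), np.float64(0.4955084865963785))
cradle side 2211 (array([ 0.4608231 , -0.32064975, -0.05131857]), np.float64(0.27617820094380807))
```

Emit:
jog_arm([
  [0,1,0,-1],
  [0,1,0,-1],
  [0,1,0,-1],
  [0,1,0,-0.4],
  [0,1,0,0],
  [0,1,0,0],
  [0,1,0,0],
  [0,1,0,0],
  [0,1,0,0],
  [0,1,0,0],
], grip=60)

```text
time_s: 2.6
tcp_pos: [0.1753, 0.3943, 0.4049]
ee_rot: [[0.999, -0.049, 0.0], [-0.049, -0.999, 0.0], [0.0, -0.0, -1.0]]
wrist_force: [0.4, 0.0, 0.1]
gripper_width: 0.69
gripper_force: 0.0
```

Emit:
jog_arm([
  [1,1,0,0],
  [1,1,0,0],
  [1,1,0,0],
  [1,1,0,0],
  [1,1,0,0],
  [1,1,0,0],
  [1,1,0,0],
  [1,1,0,0],
  [1,1,0,0],
  [1,1,0,0],
])

```text
time_s: 3.6
tcp_pos: [0.3659, 0.1846, 0.4051]
ee_rot: [[0.999, -0.049, 0.001], [-0.049, -0.999, 0.001], [0.001, -0.001, -1.0]]
wrist_force: [0.2, 0.6, -0.4]
gripper_width: 0.687
gripper_force: 0.0
```

Emit:
jog_arm([
  [1,1,0,0],
  [1,1,0,0],
  [1,1,0,0],
  [1,1,0,0],
  [1,1,0,0],
  [1,1,0,0],
  [1,1,0,0],
  [1,1,0,0],
  [1,1,0,0],
  [1,1,0,0],
])

```text
time_s: 4.6
tcp_pos: [0.556, -0.0249, 0.4049]
ee_rot: [[0.999, -0.049, 0.0], [-0.049, -0.999, 0.0], [0.0, -0.0, -1.0]]
wrist_force: [-0.7, -0.1, -0.0]
gripper_width: 0.691
gripper_force: 0.0
```

Emit:
jog_arm([
  [0,1,0,0],
  [0,1,0,0],
  [0,1,0,0],
  [0,1,0,0],
  [0,1,0,0],
  [0,1,0,0],
  [0,1,0,0],
  [0,1,0.5,0],
  [0,1,0.5,0],
  [0,1,0.5,0],
])

```text
time_s: 5.6
tcp_pos: [0.5454, -0.2244, 0.3746]
ee_rot: [[0.999, -0.049, 0.0], [-0.049, -0.999, -0.0], [0.0, 0.0, -1.0]]
wrist_force: [-0.1, 0.7, 1.1]
gripper_width: 0.691
gripper_force: 0.0
```

Emit:
jog_arm([
  [0.3,1,0.5,0.05],
  [0,1,0.5,0],
  [0,1,0.5,0],
  [0,1,0.5,0],
  [0,1,0,0],
  [0,0,0,0],
  [0,0,0,0],
])

```text
time_s: 6.3
tcp_pos: [0.5463, -0.324, 0.3346]
ee_rot: [[0.999, -0.054, -0.0], [-0.054, -0.999, 0.0], [-0.0, -0.0, -1.0]]
wrist_force: [-0.3, -0.1, -0.6]
gripper_width: 0.689
gripper_force: 0.0
```

Emit:
jog_arm([
  [0,0.13,0.7,0],
  [0,0,0.7,0],
  [0,0,0.7,0],
  [0,0,0.6,0],
  [0,0,0,0],
])

```text
time_s: 6.8
tcp_pos: [0.5456, -0.3258, 0.2777]
ee_rot: [[0.999, -0.053, -0.005], [-0.053, -0.999, 0.002], [-0.005, -0.002, -1.0]]
wrist_force: [-0.6, -0.5, -0.2]
gripper_width: 0.69
gripper_force: 0.0
```

Run:
```python
from h import *
im=eyes.capture('side');cv2.imwrite('pics/s1.png',cv2.resize(im[180:330,270:440],None,fx=4,fy=4,interpolation=cv2.INTER_CUBIC))
```

```text
(no output)
```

View pics/s1.png

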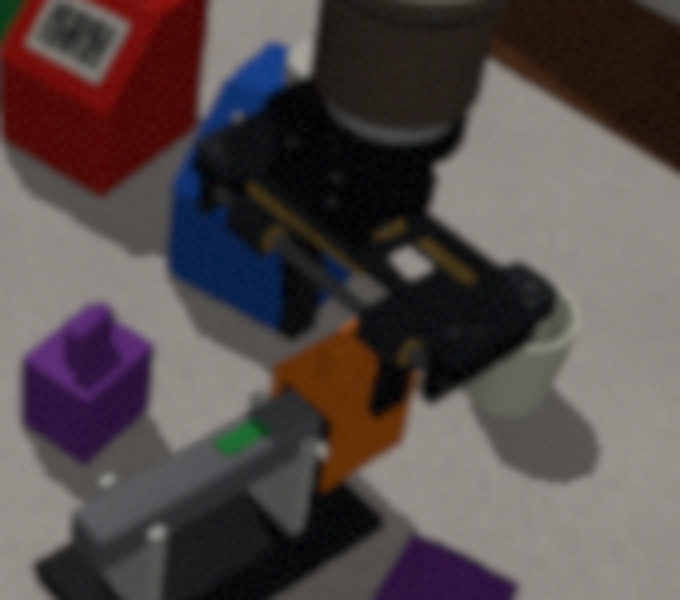

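The side crop shows the fingers on either side of the orange hood, with tips at (295,320) and (385,405), and the fin between them. I close on it and check the force before lifting.

Emit:
jog_arm([
  [0,0,0,0],
  [0,0,0,0],
  [0,0,0,0],
  [0,0,0,0],
  [0,0,0,0],
], grip=0)

```text
time_s: 7.35
tcp_pos: [0.5462, -0.3264, 0.2811]
ee_rot: [[0.999, -0.053, 0.001], [-0.053, -0.999, -0.0], [0.001, 0.0, -1.0]]
wrist_force: [0.4, 0.3, 0.1]
gripper_width: 0.322
gripper_force: 0.0
```

Emit:
jog_arm([
  [0,0,0,0],
  [0,0,0,0],
  [0,0,0,0],
  [0,0,0,0],
  [0,0,0,0],
])

```text
time_s: 7.85
tcp_pos: [0.5462, -0.3264, 0.2808]
ee_rot: [[0.999, -0.053, -0.0], [-0.053, -0.999, -0.0], [-0.0, 0.0, -1.0]]
wrist_force: [0.5, -0.4, -0.4]
gripper_width: 0.136
gripper_force: 30.0
```

Opening is 11.8 mm at 30 N, so the fin is held. I lift straight up, then carry it to the dish.

Emit:
jog_arm([
  [0,0,-0.3,0],
  [0,0,-0.5,0],
  [0,0,-0.7,0],
  [0,0,-0.7,0],
  [0,0,-0.8,0],
  [0,0,-0.8,0],
  [0,0,-0.8,0],
  [0,0,-0.8,0],
  [0,0,-0.6,0],
  [0,0,0,0],
])

```text
time_s: 8.85
tcp_pos: [0.5464, -0.3265, 0.4039]
ee_rot: [[0.999, -0.053, 0.005], [-0.053, -0.999, -0.002], [0.005, 0.002, -1.0]]
wrist_force: [-0.2, 0.1, -0.3]
gripper_width: 0.138
gripper_force: 30.0
```

Run:
```python
from h import *
im=eyes.capture('side');cv2.imwrite('pics/s2.png',cv2.resize(im[150:330,250:450],None,fx=3,fy=3,interpolation=cv2.INTER_CUBIC))
```

```text
(no output)
```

View pics/s2.png

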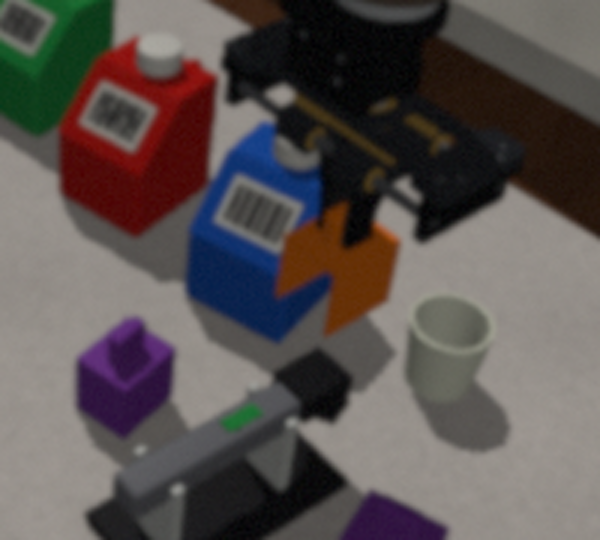

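The crop shows the hood hanging straight in the gripper at (335,265), with the black scanner head bare at (315,385) and the scanner still in its cradle. On to the dish.

Emit:
jog_arm([
  [-0.2,-0.5,0,0],
  [-0.2,-0.8,0,0],
  [-0.2,-1,0,0],
  [-0.2,-1,0,0],
  [-0.2,-1,0,0],
  [-0.2,-1,0,0],
  [-0.2,-1,0,0],
  [-0.2,-1,0,0],
  [-0.2,-1,0,0],
  [-0.2,-1,0,0],
])

```text
time_s: 9.9
tcp_pos: [0.5151, -0.1367, 0.4001]
ee_rot: [[0.999, -0.052, -0.002], [-0.052, -0.999, 0.0], [-0.002, -0.0, -1.0]]
wrist_force: [0.6, -0.0, -0.5]
gripper_width: 0.135
gripper_force: 30.0
```

Emit:
jog_arm([
  [-0.2,-1,0,0],
  [-0.2,-1,0,0],
  [-0.2,-1,0,0],
  [-0.2,-1,0,0],
  [-0.2,-1,0,0],
  [-0.2,-1,0,0],
  [-0.2,-1,0,0],
  [-0.2,-1,0,0],
  [-0.2,-1,0,0],
  [-0.2,-1,0,0],
])

```text
time_s: 10.9
tcp_pos: [0.4853, 0.0646, 0.4001]
ee_rot: [[0.999, -0.052, -0.001], [-0.052, -0.999, -0.0], [-0.001, 0.0, -1.0]]
wrist_force: [-0.2, -0.4, -0.1]
gripper_width: 0.136
gripper_force: 30.0
```

Emit:
jog_arm([
  [-0.2,-1,0,0],
  [-0.2,-1,0,0],
  [-0.2,-1,0,0],
  [-0.2,-1,0.3,0],
  [-0.2,-1,0.5,0],
  [-0.2,-1,0.5,0],
  [-0.2,-1,0.5,0],
  [-0.05,-1,0.5,0],
  [0,-1,0.5,0],
  [0,-1,0.5,0],
])

```text
time_s: 11.9
tcp_pos: [0.4676, 0.2659, 0.334]
ee_rot: [[0.999, -0.052, -0.0], [-0.052, -0.999, -0.0], [-0.0, 0.0, -1.0]]
wrist_force: [0.7, -0.1, -1.0]
gripper_width: 0.136
gripper_force: 30.0
```

Emit:
jog_arm([
  [0,-0.8,0.5,0],
  [0,-0.4,0.5,0],
  [0,0,0.5,0],
  [0,0,0,0],
  [0,0,0,0],
])

```text
time_s: 12.4
tcp_pos: [0.4696, 0.2879, 0.3046]
ee_rot: [[0.999, -0.053, -0.0], [-0.053, -0.999, -0.001], [-0.0, 0.001, -1.0]]
wrist_force: [0.8, 0.1, -0.3]
gripper_width: 0.13
gripper_force: 30.0
```

```bash
python3 - <<'E'
from h import *
im=eyes.capture('side')
for n in CAL:
    if n=='top': eyes.capture(n)
    m=mask(n,'dish',[.47,.29,.01])
    print(n,None if m is None else fit({n:m},DISH,0,[.47,.29,0]))
s=sense();print(s['tcp_pos'],s['gripper_force'],s['time_s'])
cv2.imwrite('pics/s3.png',cv2.resize(im[80:240,110:280],None,fx=3,fy=3,interpolation=cv2.INTER_CUBIC))
E
python3 m2.py
```

```text
top (array([0.46967625, 0.28790053, 0.02909248]), np.float64(0.589110567640623))
side (array([0.46671121, 0.2956772 , 0.00403391]), np.float64(0.17349918875067605))
[0.46974034 0.28814973 0.30547328] 30.000010393559933 12.6
top label px [338.6090535  193.72427984] [325 183  28  22 486]
side label px [335.35203095 220.4622824 ] [321 204  30  31 517]
label ['top', 'side'] [ 0.6534 -0.1771  0.1985] 0.109
label ['top'] [ 0.6543 -0.1778  0.2038] 0.084
label ['side'] [ 0.6531 -0.1746  0.2421] 0.105
body+ ['top', 'side'] [ 0.6568 -0.1745  0.2461] 0.095
body+ ['top'] [ 0.6577 -0.1757  0.1874] 0.104
body+ ['side'] [ 0.6548 -0.1729  0.3059] 0.062
cradle top 1473 (array([ 0.46287513, -0.32272336, -0.05820042]), np.float64(0.45644113826898103))
cradle side 3119 (array([ 0.455, -0.32 , -0.2  ]), np.float64(1.0))
```

Emit:
jog_arm([
  [0,-0.1,0.5,0],
  [0,0,0.5,0],
  [0,0,0.5,0],
  [0,0,0.4,0],
  [0,0,0.3,0],
  [0,0,0.3,0],
  [0,0,0.2,0],
  [0,0,0.2,0],
  [0,0,0,0],
  [0,0,0,0],
])

```text
time_s: 13.8
tcp_pos: [0.4698, 0.2906, 0.2469]
ee_rot: [[0.999, -0.053, 0.0], [-0.053, -0.999, 0.0], [0.0, -0.0, -1.0]]
wrist_force: [0.3, -0.4, -0.3]
gripper_width: 0.137
gripper_force: 30.0
```

Emit:
jog_arm([
  [0,0,0.05,0],
  [0,0,0,0],
  [0,0,0,0],
])

```text
time_s: 14.1
tcp_pos: [0.4697, 0.2905, 0.2459]
ee_rot: [[0.999, -0.053, 0.0], [-0.053, -0.999, 0.0], [0.0, -0.0, -1.0]]
wrist_force: [0.1, -1.0, -0.1]
gripper_width: 0.132
gripper_force: 30.0
```

Emit:
jog_arm([
  [0,0,0,0],
  [0,0,0,0],
  [0,0,0,0],
  [0,0,0,0],
  [0,0,-0.3,0],
  [0,0,-0.6,0],
  [0,0,-1,0],
  [0,0,-1,0],
  [0,0,-1,0],
  [0,0,-1,0],
], grip=60)

```text
time_s: 15.1
tcp_pos: [0.4696, 0.2904, 0.3458]
ee_rot: [[0.999, -0.053, 0.001], [-0.053, -0.999, 0.001], [0.001, -0.001, -1.0]]
wrist_force: [0.1, -0.1, 0.0]
gripper_width: 0.689
gripper_force: 0.0
```

Run:
```python
from h import *
im=eyes.capture('side')
cv2.imwrite('pics/s4.png',cv2.resize(im[80:240,110:280],None,fx=3,fy=3,interpolation=cv2.INTER_CUBIC))
```

```text
(no output)
```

View pics/s4.png

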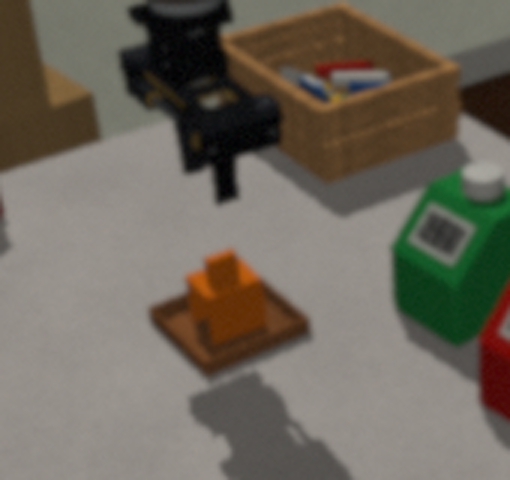

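The crop shows the orange hood standing upright inside the dish at (228,290), and the gripper is clear. While the arm is out of view I refine the scanner and label poses.

```bash
cat > m3.py <<'E'
from h import *
from scipy.optimize import least_squares
N=4
acc={n:np.mean([eyes.capture(n).astype(float) for _ in range(N)],0) for n in CAL}
s22=.7071
def rect(hx,hy): return np.array([[-28+i*hx*s22,j*hy,103+i*hx*s22] for i,j in((-1,-1),(-1,1),(1,1),(1,-1))])/1000
p0=np.array([.6545,-.177,.21])
def poly(n,p,hx,hy,blur):
    m=np.zeros((420*8,560*8),np.float32);q=np.round((proj(n,place(rect(hx,hy),p))+.5)*8*16-8).astype(np.int32)
    cv2.fillConvexPoly(m,q,1.0,shift=4);m=cv2.resize(m,(560,420),interpolation=cv2.INTER_AREA)
    return cv2.GaussianBlur(m,(0,0),blur)
W={n:poly(n,p0,29,41,.3)>.9 for n in CAL}
F={n:acc[n][...,0]-acc[n][...,2] for n in CAL}
def res(v,cams):
    out=[]
    for n in cams:
        c=poly(n,v[:3]*[.01,.01,.1],22,32,abs(v[3])+.3)[W[n]];A=np.c_[c,np.ones_like(c)];y=F[n][W[n]]
        k=np.linalg.lstsq(A,y,rcond=None)[0];out.append((A@k-y)/np.ptp(y))
    return np.concatenate(out)
for cams in(['top','side'],['top'],['side']):
    o=minimize(lambda v:(res(v,cams)**2).mean(),[p0[0]*100,p0[1]*100,p0[2]*10,.6],method='Nelder-Mead',options=dict(xatol=.005,fatol=1e-7,initial_simplex=np.array([p0[0]*100,p0[1]*100,p0[2]*10,.6])+np.vstack([np.zeros(4),np.diag([.5,.5,.8,.4])])))
    print('label',cams,np.round(o.x*[.01,.01,.1,1],4),'rms',round(o.fun**.5,4))
SC=HANDLE+[box(57,103,-19,19,-7,17),np.array([[x,y,z] for y in(-19,19) for x,z in((70,-7),(103,-7),(109,-17),(93,-33))])/1000]
ms={n:m for n in CAL if (m:=mask(n,'scanner',[.46,-.325,.08])) is not None}
for k in [list(ms)]+[[n] for n in ms]: print('scanner',k,*fit({n:ms[n] for n in k},SC,.075,[.46,-.3216,-.05]))
print(sense()['time_s'])
E
python3 m3.py
```

```text
label ['top', 'side'] [ 0.6533 -0.1763  0.2223  0.5925] rms 0.0829
label ['top'] [ 0.6538 -0.1773  0.2139  0.4698] rms 0.0788
label ['side'] [ 0.6532 -0.1746  0.2425  0.6818] rms 0.0562
scanner ['top', 'side'] [ 0.46183894 -0.32093407 -0.05823552] 0.12875118532072904
scanner ['top'] [ 0.46271434 -0.32207148 -0.0705714 ] 0.14437809563486548
scanner ['side'] [ 0.46138806 -0.31972149 -0.0550772 ] 0.10109037146553312
15.65
```

Emit:
jog_arm([
  [0.04,1,0,0],
  [0.04,1,0,0],
  [0.04,1,0,0],
  [0.04,1,0,0],
  [0.04,1,0,0],
  [0.04,1,0,0],
  [0.04,1,0,0],
  [0.04,1,0,0],
  [0.04,1,0,0],
  [0.04,1,0,0],
])

```text
time_s: 16.65
tcp_pos: [0.4666, 0.0882, 0.344]
ee_rot: [[0.999, -0.054, 0.0], [-0.054, -0.999, 0.0], [0.0, -0.0, -1.0]]
wrist_force: [0.1, -0.3, 0.0]
gripper_width: 0.688
gripper_force: 0.0
```

Emit:
jog_arm([
  [0.04,1,0,0],
  [0.04,1,0,0],
  [0.04,1,0,0],
  [0.04,1,0,0],
  [0.04,1,0,0],
  [0.04,1,0,0],
  [0.04,1,0,0],
  [0.04,1,0,0],
  [0.04,1,0,0],
  [0.04,1,0,0],
])

```text
time_s: 17.65
tcp_pos: [0.4635, -0.1117, 0.344]
ee_rot: [[0.999, -0.054, 0.0], [-0.054, -0.999, 0.0], [0.0, -0.0, -1.0]]
wrist_force: [0.1, -0.1, -0.4]
gripper_width: 0.686
gripper_force: 0.0
```

Emit:
jog_arm([
  [0.04,1,0,0],
  [0.04,1,0,0],
  [0.04,1,0,0],
  [0.04,1,0,0],
  [0.04,1,0,0],
  [0.04,1,0,0],
  [0.04,1,0,0],
  [0.04,1,0,0],
  [0.04,1,0.3,0],
  [0.04,1,0.5,0],
])

```text
time_s: 18.65
tcp_pos: [0.4608, -0.3116, 0.3285]
ee_rot: [[0.999, -0.054, 0.002], [-0.054, -0.999, -0.001], [0.002, 0.001, -1.0]]
wrist_force: [0.2, -0.1, 0.7]
gripper_width: 0.687
gripper_force: 0.0
```

Emit:
jog_arm([
  [0,0.55,0.5,0],
  [0,0,0.5,0],
  [0,0,0,0],
  [0,0,0,0],
])

```text
time_s: 19.05
tcp_pos: [0.4612, -0.3204, 0.3076]
ee_rot: [[0.999, -0.052, -0.001], [-0.052, -0.999, 0.0], [-0.001, -0.0, -1.0]]
wrist_force: [0.1, 0.4, -0.0]
gripper_width: 0.69
gripper_force: 0.0
```

Emit:
jog_arm([
  [0,0.05,0.8,0.05],
  [0,0,0.8,0],
  [0,0,0.8,0],
  [0,0,0.6,0],
  [0,0,0.4,0],
  [0,0,0,0],
  [0,0,0,0],
])

```text
time_s: 19.75
tcp_pos: [0.4617, -0.3219, 0.2402]
ee_rot: [[0.998, -0.056, 0.001], [-0.056, -0.998, -0.001], [0.001, 0.0, -1.0]]
wrist_force: [0.2, -0.7, 0.4]
gripper_width: 0.69
gripper_force: 0.0
```

Emit:
jog_arm([
  [0,0,0,0],
  [0,0,0,0],
  [0,0,0,0],
  [0,0,0,0],
  [0,0,0,0],
  [0,0,0,0],
  [0,0,0,0],
  [0,0,0,0],
], grip=0)

```text
time_s: 20.55
tcp_pos: [0.4614, -0.322, 0.2399]
ee_rot: [[0.998, -0.057, 0.0], [-0.057, -0.998, -0.0], [0.0, 0.0, -1.0]]
wrist_force: [-0.2, -1.2, 1.4]
gripper_width: 0.321
gripper_force: 30.0
```

Opening is 27.9 mm at 30 N, so the handle is held. I lift, turn to the jug's yaw and move to the scan pose.

Emit:
jog_arm([
  [0,0,-0.2,0],
  [0,0,-0.4,0],
  [0,0,-0.6,0],
  [0,0,-0.7,0],
  [0,0,-0.7,0],
  [0,0,-0.7,0],
  [0,0,-0.7,0],
  [0,0,-0.7,0],
  [0,0,-0.5,0],
  [0,0,-0.3,0],
])

```text
time_s: 21.55
tcp_pos: [0.4613, -0.3219, 0.3513]
ee_rot: [[0.998, -0.057, 0.002], [-0.057, -0.998, -0.001], [0.002, 0.001, -1.0]]
wrist_force: [-1.0, -0.2, -2.0]
gripper_width: 0.317
gripper_force: 30.0
```

Emit:
jog_arm([
  [0,0,0,-0.3],
  [0,0,0,-0.5],
  [0,0,0,-0.5],
  [0,0,0,-0.5],
  [0,0,0,-0.5],
  [0,0,0,-0.5],
  [0,0,0,-0.4],
  [0,0,0,-0.3],
  [0,0,0,0],
  [0,0,0,0],
])

```text
time_s: 22.55
tcp_pos: [0.4613, -0.3219, 0.3494]
ee_rot: [[0.975, 0.221, -0.001], [0.221, -0.975, 0.0], [-0.001, -0.0, -1.0]]
wrist_force: [0.1, -0.1, -1.9]
gripper_width: 0.317
gripper_force: 30.0
```

Run:
```python
from h import *
im=eyes.capture('side');cv2.imwrite('pics/s5.png',cv2.resize(im[150:330,250:450],None,fx=3,fy=3,interpolation=cv2.INTER_CUBIC))
s=sense();print(s['tcp_pos'],s['ee_rot'],s['gripper_force'],s['moment'],s['time_s'])
```

```text
[ 0.46130376 -0.32188451  0.34951499] [[ 9.75229254e-01  2.21196034e-01 -4.66210706e-04]
 [ 2.21196136e-01 -9.75229326e-01  1.78928367e-04]
 [-4.15084108e-04 -2.77620184e-04 -9.99999875e-01]] 29.97354805469513 [-0.02654305  0.02879695  0.01057649] 22.6
```

View pics/s5.png

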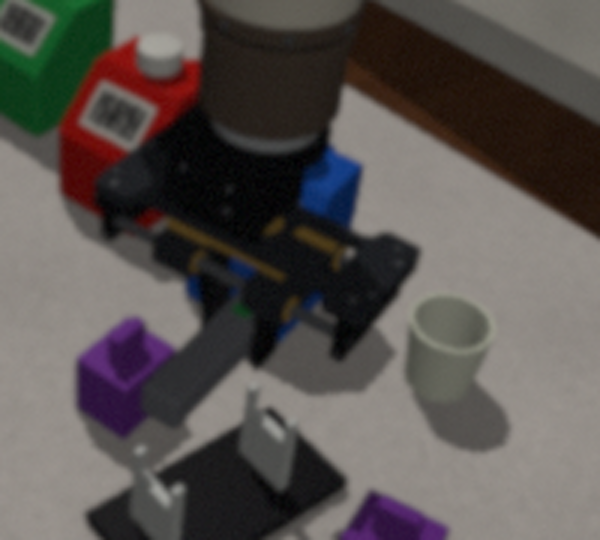

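The crop shows the scanner held about level, tail at (165,395), with the cradle empty below. I move to the scan pose and check the pitch with a model overlay.

Emit:
jog_arm([
  [0,-0.3,0,0],
  [0,-0.6,0,0],
  [0,-0.8,0,0],
  [0,-0.8,0,0],
  [0.1,-0.8,0,0],
  [0.3,-0.7,0,0],
  [0.4,-0.6,0,0],
  [0.4,-0.4,0,0],
  [0.4,0,0,0],
  [0.1,0,0,0],
])

```text
time_s: 23.6
tcp_pos: [0.4736, -0.2164, 0.3499]
ee_rot: [[0.975, 0.223, 0.001], [0.223, -0.975, -0.0], [0.001, 0.001, -1.0]]
wrist_force: [-0.4, -0.7, -1.7]
gripper_width: 0.317
gripper_force: 30.0
```

```bash
cat > m4.py <<'E'
from h import *
im={n:eyes.capture(n) for n in CAL}
s=sense();R=np.array(s['ee_rot']);o=np.array(s['tcp_pos'])+[0,0,-.1649];yaw=np.arctan2(R[1,0],R[0,0])
print(o,yaw,s['time_s'])
SC=HANDLE+[box(57,103,-19,19,-7,17),np.array([[x,y,z] for y in(-19,19) for x,z in((70,-7),(103,-7),(109,-17),(93,-33))])/1000]
J=[.6535,-.176,.223]
A=place(np.array([[.101,0,-.025]]),[*o[:2],yaw],o[2])[0]
L=place(np.array([[-.028,0,.103]]),J)[0];n=place(np.array([[-.7071,0,.7071]]),[0,0,J[2]])[0]
d=A-L;print('along',d@n,'lateral',np.linalg.norm(d-(d@n)*n))
for c in CAL:
    v=cv2.resize(im[c],None,fx=4,fy=4,interpolation=cv2.INTER_CUBIC)
    for B in SC:
        h=cv2.convexHull(np.round((proj(c,place(B,[*o[:2],yaw],o[2]))+.5)*4).astype(np.int32));cv2.polylines(v,[h],True,(0,255,255),1)
    h=cv2.convexHull(np.round((proj(c,place(LABEL[0],J))+.5)*4).astype(np.int32));cv2.polylines(v,[h],True,(0,0,255),1)
    u=(proj(c,[o+[.07,.02,0]])[0]*4).astype(int);y0,x0=max(u[1]-260,0),max(u[0]-190,0);im[c]=v[y0:y0+520,x0:x0+390]
cv2.imwrite('pics/s6.png',np.hstack([im['top'],im['side']]))
E
python3 m4.py
```

```text
[ 0.47293282 -0.21699914  0.18459871] 0.22312138475772364 23.7
along 0.07973399451507687 lateral 0.0003102604702891292
```

View pics/s6.png

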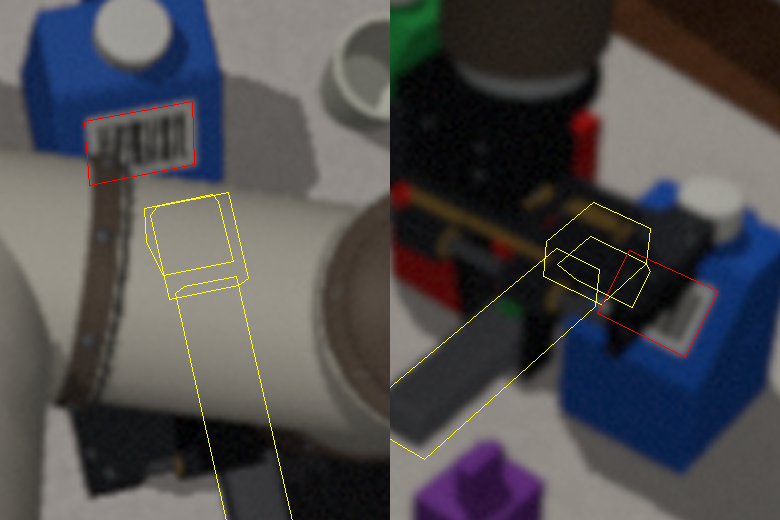

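The overlay shows the label outline (red) matching the label in both views. In the side view the tail at (420,445) seems slightly above the predicted outline, so I measure the pitch.

```bash
cat > m5.py <<'E'
from h import *
s=sense();R=np.array(s['ee_rot']);o=np.array(s['tcp_pos'])+[0,0,-.1649];yaw=np.arctan2(R[1,0],R[0,0])
T=box(-90,-28,-14,14,-13,13)
def hull(c,v):
    p=v[0]/10;B=T@np.array([[np.cos(p),0,-np.sin(p)],[0,1,0],[np.sin(p),0,np.cos(p)]]) # p>0: nose up
    B=B+[v[2]/100,0,v[1]/100]
    m=np.zeros((420*S,560*S),np.uint8);cv2.fillConvexPoly(m,cv2.convexHull(np.round((proj(c,place(B,[*o[:2],yaw],o[2]))+.5)*S).astype(np.int32)),1);return m
M={};Wn={}
for c in CAL:
    im=eyes.capture(c)
    L=eyes.outline_of(c,'scanner');print(c,[(round(d['conf'],2),int(d['mask'].sum())) for d in L])
    a,b=proj(c,[o,o+[-.1*np.cos(yaw),-.1*np.sin(yaw),0]]);t=(b-a)/np.hypot(*(b-a));cut=proj(c,place(np.array([[-.036,0,0]]),[*o[:2],yaw],o[2]))[0]
    yy,xx=np.mgrid[:420*S,:560*S]/S
    Wn[c]=((xx-cut[0])*t[0]+(yy-cut[1])*t[1]>0)&(np.hypot(xx-b[0],yy-b[1])<60)
    L=[d for d in L if d['mask'][int(round((.7*b+.3*a)[1])),int(round((.7*b+.3*a)[0]))]]
    if L: M[c]=cv2.resize(L[0]['mask'].astype(np.uint8),None,fx=S,fy=S,interpolation=cv2.INTER_LINEAR)&Wn[c]
def cost(v,cs):
    t=0
    for c in cs:
        h=hull(c,v)&Wn[c];t+=1-(h&M[c]).sum()/(h|M[c]).sum()
    return t/len(cs)
for cs in [list(M)]+[[c] for c in M]:
    print(cs,'c0',cost(np.zeros(3),cs))
    for fix in(0,1):
        g=(lambda v:cost(np.array([v[0],0,v[2]]),cs)) if fix else (lambda v:cost(v,cs))
        q=minimize(g,np.zeros(3),method='Nelder-Mead',options=dict(initial_simplex=np.vstack([np.zeros(3),np.eye(3)*.5]),xatol=.01,fatol=1e-4))
        print('pitch dz dx',q.x*[.1,.01,.01],q.fun)
print(sense()['time_s'])
E
python3 m5.py
```

```text
top [(0.59, 647), (0.58, 407)]
side [(0.81, 617)]
['top', 'side'] c0 0.19757678415189495
pitch dz dx [ 2.75318082e-02 -5.26256820e-05  2.36258262e-03] 0.16672454323813585
pitch dz dx [ 0.0196477  -0.00124701  0.00172592] 0.16612657616634147
['top'] c0 0.1808029779314012
pitch dz dx [ 0.00432099 -0.00648148  0.00246914] 0.10765926986399432
pitch dz dx [-0.11881873  0.0046396   0.00339891] 0.10376677731274353
['side'] c0 0.21435059037238868
pitch dz dx [ 2.00895919e-02  4.23118141e-03 -3.21502058e-06] 0.16109422492401215
pitch dz dx [ 0.0773893  -0.00272121 -0.0009863 ] 0.1577208918249381
23.9
```

The tail fit gives at most a slight nose-down pitch of about 1.5°. I trim by 2 mm up and 1 mm forward, then hold for over two seconds.

Emit:
jog_arm([
  [0.05,0,-0.1,0],
  [0,0,0,0],
  [0,0,0,0],
  [0,0,0,0],
  [0,0,0,0],
  [0,0,0,0],
  [0,0,0,0],
  [0,0,0,0],
  [0,0,0,0],
  [0,0,0,0],
])

```text
time_s: 24.9
tcp_pos: [0.4733, -0.2166, 0.3518]
ee_rot: [[0.975, 0.221, -0.0], [0.221, -0.975, -0.0], [-0.0, 0.0, -1.0]]
wrist_force: [-0.2, -0.8, -2.1]
gripper_width: 0.322
gripper_force: 30.0
```

Emit:
jog_arm([
  [0,0,0,0],
  [0,0,0,0],
  [0,0,0,0],
  [0,0,0,0],
  [0,0,0,0],
  [0,0,0,0],
  [0,0,0,0],
  [0,0,0,0],
  [0,0,0,0],
  [0,0,0,0],
])

```text
time_s: 25.9
tcp_pos: [0.4733, -0.2166, 0.3518]
ee_rot: [[0.975, 0.221, 0.0], [0.221, -0.975, 0.0], [0.0, -0.0, -1.0]]
wrist_force: [-0.4, -0.9, -1.5]
gripper_width: 0.316
gripper_force: 30.0
```

Emit:
jog_arm([
  [0,0,0,0],
  [0,0,0,0],
  [0,0,0,0],
  [0,0,0,0],
  [0,0,0,0],
  [0,0,0,0],
  [0,0,0,0],
  [0,0,0,0],
  [0,0,0,0],
  [0,0,0,0],
])

```text
time_s: 26.9
tcp_pos: [0.4733, -0.2166, 0.3518]
ee_rot: [[0.975, 0.221, -0.0], [0.221, -0.975, -0.0], [-0.0, 0.0, -1.0]]
wrist_force: [0.1, -0.5, -1.9]
gripper_width: 0.319
gripper_force: 30.0
```

Emit:
jog_arm([
  [0,0,0,0],
  [0,0,0,0],
  [0,0,0,0],
  [-0.4,0,0,0],
  [-0.6,0.4,0,0],
  [-0.7,0.7,0,0],
  [0,0.8,0,0],
  [0,0.8,0,0],
  [0,0.8,0,0],
  [0,0.8,0,0],
])

```text
time_s: 27.9
tcp_pos: [0.4598, -0.3096, 0.3516]
ee_rot: [[0.975, 0.221, 0.0], [0.221, -0.975, -0.0], [0.0, 0.0, -1.0]]
wrist_force: [0.1, -0.1, -1.4]
gripper_width: 0.321
gripper_force: 30.0
```

Emit:
jog_arm([
  [0,0.5,0,0],
  [0,0.2,0,0.3],
  [0,0,0,0.5],
  [0,0,0,0.5],
  [0,0,0,0.5],
  [0,0,0,0.5],
  [0,0,0,0.5],
  [0,0,0,0.4],
  [0,0,0,0.3],
  [0,0,0,0],
])

```text
time_s: 28.9
tcp_pos: [0.4624, -0.3215, 0.3517]
ee_rot: [[0.998, -0.057, -0.0], [-0.057, -0.998, 0.0], [-0.0, -0.0, -1.0]]
wrist_force: [0.4, -0.8, -1.5]
gripper_width: 0.321
gripper_force: 30.0
```

Emit:
jog_arm([
  [0,0,0,0],
  [0,0,0,0],
  [0,0,0,0],
])

```text
time_s: 29.2
tcp_pos: [0.4623, -0.3217, 0.3518]
ee_rot: [[0.998, -0.057, 0.0], [-0.057, -0.998, 0.0], [-0.0, -0.0, -1.0]]
wrist_force: [-0.4, 0.0, -2.6]
gripper_width: 0.319
gripper_force: 30.0
```

The scanner was held still for over 3 s. I lower it back to the recorded cradle pose, slowly at the end.

Emit:
jog_arm([
  [-0.05,0,0.3,0],
  [0,0,0.6,0],
  [0,0,0.7,0],
  [0,0,0.7,0],
  [0,0,0.7,0],
  [0,0,0.6,0],
  [0,0,0.5,0],
  [0,0,0.4,0],
  [0,0,0.3,0],
  [0,0,0.2,0],
])

```text
time_s: 30.2
tcp_pos: [0.4614, -0.3216, 0.2513]
ee_rot: [[0.998, -0.057, -0.0], [-0.057, -0.998, -0.0], [-0.0, 0.0, -1.0]]
wrist_force: [0.5, -0.5, -2.0]
gripper_width: 0.322
gripper_force: 30.0
```

Emit:
jog_arm([
  [0,0,0.15,0],
  [0,0,0.15,0],
  [0,0,0.1,0],
  [0,0,0.1,0],
  [0,0,0,0],
  [0,0,0,0],
])

```text
time_s: 30.8
tcp_pos: [0.4614, -0.3216, 0.2419]
ee_rot: [[0.998, -0.057, 0.0], [-0.057, -0.998, -0.0], [0.0, 0.0, -1.0]]
wrist_force: [-0.9, 0.4, -2.8]
gripper_width: 0.317
gripper_force: 30.0
```

Emit:
jog_arm([
  [0,0,0.05,0],
  [0,0,0.05,0],
  [0,0,0,0],
  [0,0,0,0],
])

```text
time_s: 31.2
tcp_pos: [0.4614, -0.3216, 0.2399]
ee_rot: [[0.998, -0.057, 0.0], [-0.057, -0.998, -0.0], [0.0, 0.0, -1.0]]
wrist_force: [-0.1, 0.1, 0.2]
gripper_width: 0.318
gripper_force: 30.0
```

The wrist no longer carries the weight, so the scanner is resting on the supports. I release and retreat upward.

Emit:
jog_arm([
  [0,0,0,0],
  [0,0,0,0],
  [0,0,0,0],
  [0,0,0,0],
  [0,0,0,0],
  [0,0,0,0],
  [0,0,-0.3,0],
  [0,0,-0.6,0],
  [0,0,-1,0],
  [0,0,-1,0],
], grip=60)

```text
time_s: 32.2
tcp_pos: [0.4614, -0.3217, 0.2993]
ee_rot: [[0.998, -0.057, 0.0], [-0.057, -0.998, -0.0], [0.0, 0.0, -1.0]]
wrist_force: [-0.6, 0.7, 0.3]
gripper_width: 0.684
gripper_force: 0.0
```

Emit:
jog_arm([
  [0,0,-1,0],
  [0,0,-1,0],
  [0,0,-1,0],
  [-1,-1,-0.5,0],
  [-1,-1,0,0],
  [-1,-1,0,0],
  [-0.5,-1,0,0],
  [0,-1,0,0],
  [0,-1,0,0],
  [0,-1,0,0],
])

```text
time_s: 33.2
tcp_pos: [0.399, -0.1772, 0.3691]
ee_rot: [[0.998, -0.057, 0.002], [-0.057, -0.998, -0.0], [0.002, 0.0, -1.0]]
wrist_force: [-0.4, 1.0, -0.5]
gripper_width: 0.692
gripper_force: 0.0
```

Emit:
jog_arm([
  [0,-1,0,0],
  [0,-1,0,0],
  [0,-1,0,0],
  [0,-1,0,0],
  [0,-1,0,0],
  [0,-1,0,0],
  [0,-0.5,0,0],
  [0,0,0,0],
])

```text
time_s: 34.0
tcp_pos: [0.4068, -0.0474, 0.3685]
ee_rot: [[0.999, -0.055, 0.002], [-0.055, -0.999, 0.0], [0.002, -0.0, -1.0]]
wrist_force: [-0.5, -1.2, 0.3]
gripper_width: 0.689
gripper_force: 0.0
```

```bash
python3 m3.py
python3 - <<'E'
from h import *
a,b=eyes.capture('side'),eyes.capture('top')
cv2.imwrite('pics/s7.png',np.hstack([cv2.resize(a[90:400,150:450],(400,413)),cv2.resize(b[110:320,100:480],(400,221))[:].repeat(1,0) if 0 else cv2.resize(b[140:320,290:470],(413,413))]))
E
```

```text
label ['top', 'side'] [ 0.6534 -0.1764  0.2174  0.58  ] rms 0.0835
label ['top'] [ 0.6538 -0.1773  0.2143  0.4536] rms 0.0792
label ['side'] [ 0.6532 -0.1746  0.242   0.6799] rms 0.0574
scanner ['top', 'side'] [ 0.46299793 -0.32075866 -0.06272102] 0.11479278109532509
scanner ['top'] [ 0.46169972 -0.32075172 -0.06241056] 0.09392850562004795
scanner ['side'] [ 0.46158839 -0.31900274 -0.05430705] 0.1320845697329377
34.5
```

View pics/s7.png

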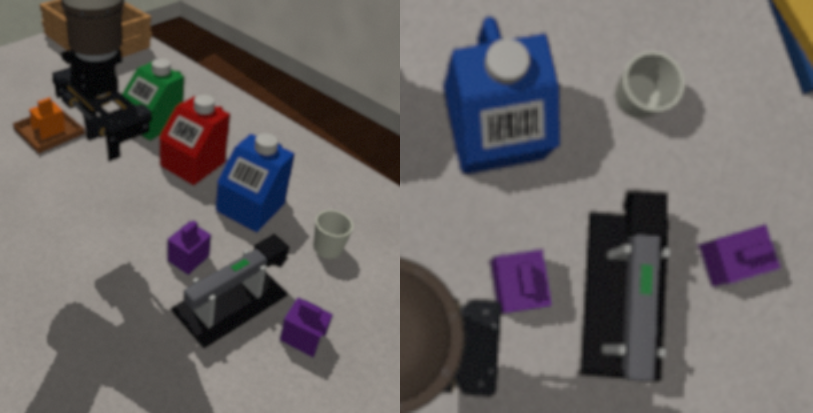

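The final picture shows the scanner back in its cradle at the same fitted pose. The hood is upright in the dish, and the jugs, cup and purple hoods have not moved. The robot is touching nothing.

```bash
python3 -c "
from station import r
print(r.finish_job())"
```

```text
the job is handed in; nothing more can be done
None
```

I handed the job in at about 34.6 s: the hood stands upright in the dish, the scanner was held square to the blue label at about 8 cm for over 2 s (estimated slight nose-down tilt, about 1.5°), and it lies back in its cradle.

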